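# Put the eraser away along the desk tray's rail

## Task

Without pinching or lifting it, use the fingertips to push the eraser that lies in the middle of the desk tray back until its long side is flat against the tray's rail, then slide it along the rail, keeping it against the rail, into the corner pocket behind the short wooden strip until it is fully home against the tray's end wall. Take the hand away at the end and leave everything else where it is.

Things in the scene. Friction and masses are not known exactly. Their poses are not given: they have to be found in the camera images.
- tray: Fixed light-wood tray with cork-lined floor. Origin on the desk under it; x points to the rail (the far side; the tray is turned up to 0.25 rad), y along the rail, z up. Floor top at z = 8 mm, from x = -85 to +45 mm. Rail: inner face at x = +45 mm, 12 mm thick. End walls: inner faces at y = +180 and -180 mm, 8 mm thick. Tops of rail and end walls at z = 22 mm. Front (-x) edge open.
- strip: Fixed wooden strip, 40 mm long (y), 6 thick (x), 12 high, parallel to the rail, ending at an end wall. Origin: centre of its underside, on the tray floor at the tray's x = +13, y = +160 or -160 mm (varies), axes as the tray's. The corner pocket between strip and rail is 29 mm wide, open towards the tray's middle, closed by the end wall; the eraser, home in it, sticks out 8 mm past the strip.
- dish: Fixed small black open dish of paper clips, 44 mm (x) by 40 mm (y), 24 mm high, that fills the other corner of the rail. Origin on the tray floor at the tray's x = +13 mm, y = -160 or +160 mm; the dish's centre is 10 mm from its origin towards the rail.
- eraser: Loose white eraser block with paper sleeve, 24 (its x) by 48 (its y, the long axis) by 16 mm high, about 30 g. Origin: centre of its underside. Starts flat on the middle of the tray's floor, about 20 to 45 mm short of the rail, turned up to 0.6 rad from the rail's direction. Home, its centre is at the tray's x = +33, y = +156 or -156 mm (the strip's end).
- sharpener: Loose metal pencil sharpener, 14 x 25 x 11 mm, on the tray floor near the front edge, on the +y half. Origin: centre of its underside. To be left alone.
- staples: Loose small cardboard box of staples, 20 x 46 x 14 mm, on the tray floor near the front edge, on the -y half. Origin: centre of its underside. To be left alone.
- remote: Loose white remote control, 45 x 135 x 18 mm, on the desk to the left of the tray. Origin: centre of its underside. To be left alone.
- mug: White mug, radius 40 mm, 90 mm high, on the desk to the left. Origin: centre of its underside. To be left alone.
- stapler: Black stapler, 34 x 130 x 42 mm, on the desk beyond the tray. Origin: centre of its underside. To be left alone.
- tape: Roll of clear tape lying flat, outer radius 34 mm, 19 mm high, beyond the tray. Origin: centre of its underside. To be left alone.
- marker: Marker pen, 16 x 128 x 14 mm, lying beyond the tray. Origin: underside, about 14 mm from its middle. To be left alone.
Mind the look-alikes: they are no part of the job. Of the things like the eraser, leave any that is blue or purple; of the rest the smaller one is meant.

How it is judged:
On the way, in this order (a step that is already met when the one before it is completed fails the run):
1. the eraser is flat against the rail, still outside the pocket (x of eraser in the frame of tray above 0.028 m and angle between the y axis of eraser and the y axis of tray, either way round below 0.12 rad and z of eraser in the frame of tray below 0.0115 m and horizontal distance between eraser and strip above 0.075 m), for 0.1 s.
2. the eraser is home in the corner pocket ((y of eraser in the frame of tray above 0.151 m or y of eraser in the frame of tray below -0.151 m) and horizontal distance between eraser and strip below 0.035 m and x of eraser in the frame of tray above 0.028 m and angle between the y axis of eraser and the y axis of tray, either way round below 0.12 rad and z of eraser in the frame of tray below 0.0115 m), for 0.2 s.
At the end, for the whole second after the job is handed in: The eraser lies still and flat on the tray's floor in the corner pocket behind the strip: its end within 5 mm of the end wall, its long side within 5 mm of the rail and within 0.12 rad of the rail's direction (all of step 2 and z of eraser in the frame of tray above 0.006 m and linear speed of eraser below 0.01 m/s); the robot touches nothing.
It fails at once if the eraser is lifted (more than 6 mm) or tipped (z of eraser in the frame of tray above 0.014 m or angle between eraser's own z axis and vertical above 0.3 rad).
It fails at once if the eraser nears the pocket (centre within 90 mm of the strip's, along the rail) while more than 12 mm off the rail (x of eraser in the frame of tray below 0.021 m and y of eraser in the frame of strip between -0.09 and 0.09 m).
It fails at once if a bystander is moved by more than 15 mm (distance of any of sharpener, staples, remote, mug, stapler, tape, marker from where it was at the start of the episode above 0.015 m).
It also fails if it takes over 48 s, if anything falls off the work surface, if the arm or the gripper's body presses on something with over 40 N, if the wrist force passes 120 N, or if a joint passes its speed limit or range.

## Robot

A 6-joint arm with a two-finger parallel gripper is mounted at the origin on the work surface. World frame = base frame: x ahead of the robot, y to its left, z up, the work surface at z = 0. Lengths are in m, angles in rad, forces in N, time in s.
With the tool pointing down it reaches from about 0.375 to 0.75 m from the base axis. Payload 9 kg.
Tool frame: the origin (TCP) lies midway between the tips of the shut fingers; the grasp point (between the pads) lies 19 mm behind it (robot.grasp_offset is the distance from the TCP to the grasp point, in m); x points along the fingers, z is the direction in which the jaws open and shut, and the axes are right-handed (so a half turn about x gives the same grasp; the last joint's range is limited). The gripper opens to 85 mm and grips with 20 to 120 N. Pads are 22 mm wide; open, the fingers measure 114 mm over their backs; the gripper's body (76 mm by 85 mm) begins 54 mm behind the grasp point. The pads swing forward as they close: fully open they stand 13 mm farther back than shut.
Start: joints at [-1.351, 0.104, 0.097, 1.564, 0, 1.353], TCP at [0.254, -0.543, 0.231] pointing down, gripper open.
Joint ranges: [-2.99, 2.99], [-0.84, 1.86], [-1.1, 1.16], [-1.84, 2.11], [-1.51, 1.56], [-3.14, 3.14]. Speed limits (rad/s): [2.22, 2.22, 2.57, 3.14, 3.14, 3.14].

## Interface

Orientations are given as a unit quaternion [x, y, z, w].
In Python, from rig import robot gives the robot as it stands.
- The arm moves only by the tool move_arm, never from a script. Its argument "increments" is a list of rows, each an object of numbers: "tx", "ty", "tz": the shift along the tool's x, y, z in cm; "roll": the turn about the tool's x in rad. In form: [{"tx": .., "ty": .., "tz": .., "roll": ..}, ...]. A call has 1 to 10 rows; each row shifts and turns the commanded pose from where the row before left it, along the tool's axes as they then stand; what a row does not reach is not made up. A row lasts 1/12 s, in which the tool goes at most 41.7 mm and 7.16 degrees, less where a joint would pass 70% of its speed; a pose out of reach is approached as far as the arm can. A call is refused whole if a number of a shift passes 4.17 or a number of a turn 0.125, either way. A call with a gripper value outside its range is refused whole. "hand" is the finger opening in cm, from 0 to 8.54, set as the call begins (left out, the last holds). The fingers move at their own pace and stop on an object; the grip force is fixed at half the most. Time passes only in rows, so rows that do not move let the fingers close. It gives the time, the measured TCP pose, the force and the opening at its end, in the units of the state.
- robot.sense(): the state, without advancing time (a new reading comes with each control period).
- robot.snapshot(name): name is "scene" or "side" or "wrist"; returns a dict with "frame" (400x640x3 uint8, red, green, blue), "fx", "fy", "cx", "cy" (pixels), "R" (3x3) and "t" (3): a world point X has camera coordinates R X + t. Camera axes: x right, y down, z forward; pixel columns grow to the right and rows downward; lengths in m; the calibration is good to about 2 mm. A picture is of the moment at which its call begins. There is no depth.
- robot.close_job(): hands the job in, once; it reports no verdict.
The state is a dict: "t": time; "joints": joint angles; "qvel": joint speeds; "joint_efforts": joint torques, N m; "tcp_pos": TCP position; "ee_rot": TCP orientation; "contact_force": force on the tool from outside, world axes, zero at the start; "moment": the same for the moment, N m; "finger_gap": opening from 0.0 (shut) to 1.0 (fully open).
Only numpy, scipy, OpenCV 4.12 (cv2) and the standard library are available. Lean on these libraries where they do the work, as an engineer would, in place of code of your own. Each camera call takes 0.05 s, during which the arm holds its last target.

## Working session

There is one attempt and no reset: what is moved stays moved. The work goes in short steps, Python scripts to look and compute and a tool call to move; the robot and the scene stay as the last step left them, time stands still between calls to the robot, and variables do not carry over. Pictures are saved under pics/ and viewed, and the job is handed in when it is done.

Besides the shell and the picture viewer there is one more tool, called after "Emit:" in YAML: its name, and indented under it one key for each argument. move_arm: Moves the arm, as the interface text tells. Its arguments: {"type":"object","properties":{"increments":{"type":"array"},"hand":{"type":"number"}},"required":["increments"]}

```bash
ls; mkdir -p pics
python3 - <<'E'
from rig import robot
import cv2
s=robot.sense()
print(s)
for n in ["scene","side","wrist"]:
    d=robot.snapshot(n); cv2.imwrite(f"pics/{n}0.png",d["frame"][:,:,::-1]); print(n,d["fx"],d["cx"],d["cy"],d["R"],d["t"])
E
```

```text
pics
{'t': 0.0, 'joints': array([-1.35067835e+00,  1.04731398e-01,  9.64666419e-02,  1.56388281e+00,
       -3.07663032e-05,  1.35310938e+00]), 'qvel': array([-0.00077816, -0.00037851, -0.00028755, -0.00121467, -0.00045029,
        0.00179841]), 'joint_efforts': array([-4.31487060e-03, -5.56937778e+01,  5.03639674e+01,  1.74208934e-02,
       -5.86802689e-04,  1.25146971e-05]), 'tcp_pos': array([ 0.25430466, -0.54307719,  0.23050208]), 'ee_rot': array([ 0.37981859,  0.59699316, -0.3791592 ,  0.59630136]), 'contact_force': array([ 0.62026968, -0.01459365, -0.21424406]), 'moment': array([ 0.01063823,  0.01528161, -0.00860787]), 'finger_gap': 0.9997528432609233}
scene 394.34858251718805 321.36371562166477 203.7885397489725 [[ 0.60721773  0.7945234   0.00438058]
 [ 0.64410903 -0.4890199  -0.58820328]
 [-0.46519908  0.35998903 -0.80870125]] [-0.42743496 -0.26423002  1.19202424]
side 438.00727912599694 319.3699735823621 204.61214997515953 [[ 0.99799548 -0.06017239  0.01960394]
 [-0.03189943 -0.74584252 -0.66535807]
 [ 0.05465764  0.66339899 -0.74626692]] [-0.54008354  0.14165158  0.86464316]
wrist 303.0560856832907 318.532943470692 194.31505146061474 [[ 0.42370128 -0.90580024 -0.00177409]
 [-0.85780844 -0.40187995  0.3204016 ]
 [-0.29093282 -0.13423274 -0.94728014]] [-0.59971506 -0.04120486  0.38136954]
```

View pics/scene0.png

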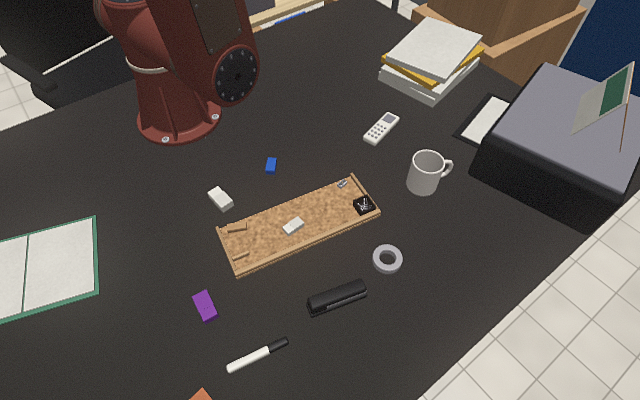

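View pics/side0.png

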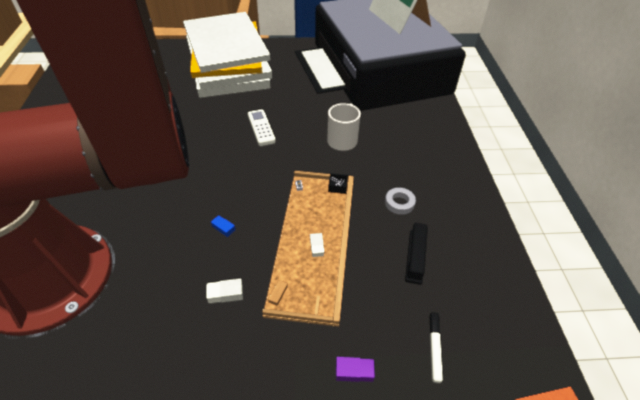

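View pics/wrist0.png

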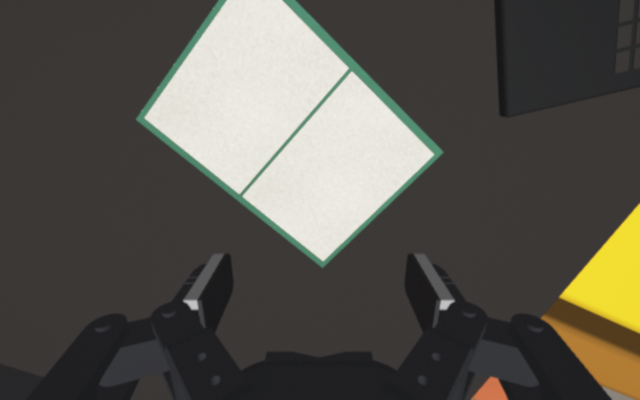

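Run:
```python
import cv2
a=cv2.imread("pics/scene0.png")[165:285,205:395]; cv2.imwrite("pics/scene0c.png",cv2.resize(a,None,fx=4.2,fy=4.2,interpolation=cv2.INTER_CUBIC))
a=cv2.imread("pics/side0.png")[165:330,255:365]; cv2.imwrite("pics/side0c.png",cv2.resize(a,None,fx=3.6,fy=3.6,interpolation=cv2.INTER_CUBIC))
```

```text
(no output)
```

View pics/scene0c.png

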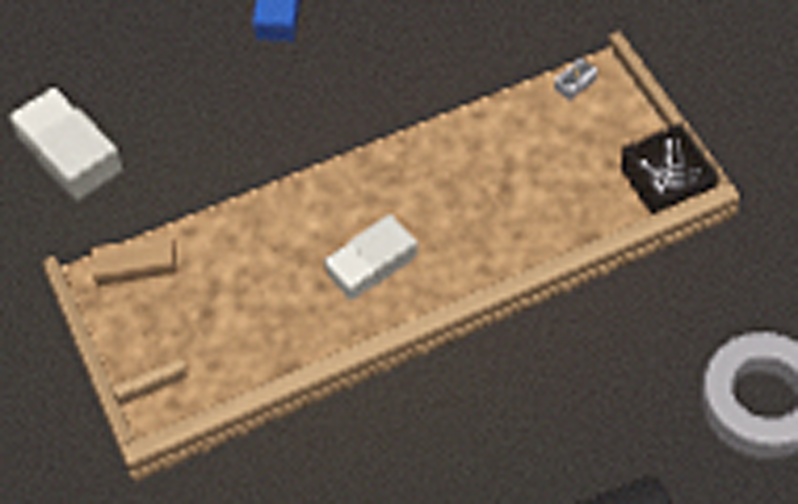

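View pics/side0c.png

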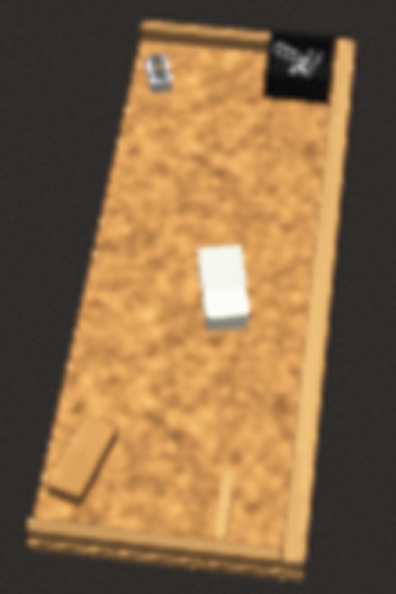

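```bash
cat > h.py <<'E'
import numpy as np, cv2
from rig import robot
def cast(d,uv,z):
    uv=np.atleast_2d(np.asarray(uv,float)); 
    r=np.c_[(uv[:,0]-d["cx"])/d["fx"],(uv[:,1]-d["cy"])/d["fy"],np.ones(len(uv))]@d["R"]
    c=-np.asarray(d["R"]).T@d["t"]
    return (c+r*((z-c[2])/r[:,2])[:,None])[:,:2]
def fit(L,P): # rigid 2D: P = R L + t
    L=np.asarray(L);P=np.asarray(P);l=L-L.mean(0);p=P-P.mean(0)
    th=np.arctan2((l[:,0]*p[:,1]-l[:,1]*p[:,0]).sum(),(l*p).sum())
    R=np.array([[np.cos(th),-np.sin(th)],[np.sin(th),np.cos(th)]])
    t=P.mean(0)-R@L.mean(0); return th,R,t,P-(L@R.T+t)
E
python3 - <<'E'
from h import *
L=np.array([[57,-188],[57,188],[-85,-188],[-85,188]])/1000
uv={"scene":[(236.4,274),(380.7,211.4),(216.9,226.9),(351.9,173.3)],"side":[(339.2,321.1),(353,176.1),(262.8,309.4),(294.7,171.1)]}
allP=[]
D={n:robot.snapshot(n) for n in uv}
for n in uv:
    P=cast(D[n],uv[n],.022); allP.append(P)
    th,R,t,e=fit(L,P); print(n,th,t,(e*1000).round(1).tolist())
th,R,t,e=fit(np.r_[L,L],np.vstack(allP)); print("both",th,t)
np.savez("tray.npz",th=th,R=R,t=t)
roi={"scene":(275,210,40,35),"side":(300,225,40,40)}
for n in uv:
    f=D[n]["frame"]; x,y,w,h=roi[n]
    hsv=cv2.cvtColor(f,cv2.COLOR_RGB2HSV)[y:y+h,x:x+w]
    for vmin in (110,190):
        m=((hsv[:,:,1]<60)&(hsv[:,:,2]>vmin)).astype(np.uint8)
        c=max(cv2.findContours(m,0,cv2.CHAIN_APPROX_NONE)[0],key=cv2.contourArea)[:,0]+[x,y]
        W=((cast(D[n],c,.024)-t)@R).astype(np.float32)*1000
        (cx,cy),(a,b),ang=cv2.minAreaRect(W); print(n,vmin,(cx,cy),(a,b),ang)
E
```

```text
scene -0.18021497106225065 [0.5490861  0.06067719] [[-2.3, 3.5], [-2.3, -1.8], [3.1, 3.2], [1.5, -4.9]]
side -0.18101496466711187 [0.54648688 0.05977555] [[-0.3, -0.1], [-1.7, -0.7], [1.6, 4.5], [0.5, -3.7]]
both -0.180616509377265 [0.54778649 0.06022635]
scene 110 (-2.2685108184814453, -22.309146881103516) (32.50571823120117, 52.25896072387695) 12.05297565460205
scene 190 (-6.321356296539307, -20.974592208862305) (25.0367374420166, 48.01777267456055) 12.22413444519043
side 110 (-6.352649211883545, -24.582304000854492) (25.080371856689453, 56.51409149169922) 11.740216255187988
side 190 (-6.854608535766602, -21.65738868713379) (25.087379455566406, 50.52134323120117) 12.279726028442383
```

The tray eraser is the one to move: smaller of the two white blocks, scene (293,226). The other candidates are the larger white block on the desk at (220,199), the blue one at (271,165) and the purple one at (204,306). The crop confirms a white block with a sleeve lying mid-tray. The strip is at the −y end (240,256), with the staples box at (236,229) and the dish at +y (364,205).

```bash
cat >> h.py <<'E'
from scipy.spatial.transform import Rotation as Ro
T=None
try: T=np.load("tray.npz")
except Exception: pass
def st(targets=()):
    s=robot.sense(); M=Ro.from_quat(s["ee_rot"]).as_matrix(); p=s["tcp_pos"]; R,t=T["R"],T["t"]
    print("t",round(s["t"],2),"tray xy mm",((p[:2]-t)@R*1000).round(1),"z",round(p[2]*1000,1),"F tray",(s["contact_force"][:2]@R).round(1),s["contact_force"][2].round(1),"gap mm",round(s["finger_gap"]*85.4,1))
    for k in range(3): print("tool","xyz"[k],"in tray",np.r_[M[:2,k]@R,M[2,k]].round(3).tolist())
    for a in targets: # tray x,y mm, z mm
        w=np.r_[R@(np.array(a[:2])/1000)+t,a[2]/1000]; print(a,"d tool cm",((w-p)@M*100).round(2).tolist())
E
python3 - <<'E'
from h import *
st([(-45,-21,120),(-45,-21,12)])
D=robot.snapshot("side"); R,t=T["R"],T["t"]
print((cast(D,[(277.8,290)],.02)-t)@R*1000)
D=robot.snapshot("scene")
print((cast(D,[(236,227)],.02)-t)@R*1000, "mug",(cast(D,[(424,190)],.0)-t)@R*1000)
E
```

```text
t 0.25 tray xy mm [-180.3 -646.4] z 230.9 F tray [-0.2 -0. ] -0.0 gap mm 85.6
tool x in tray [-0.0, 0.001, -1.0]
tool y in tray [0.815, 0.58, 0.0]
tool z in tray [0.58, -0.815, -0.001]
(-45, -21, 120) d tool cm [11.13, 47.28, -43.11]
(-45, -21, 12) d tool cm [21.93, 47.28, -43.1]
[[ -66.07656532 -139.24592676]]
[[ -61.88465723 -143.33155422]] mug [[ 37.49828762 334.50208538]]
```

Emit:
move_arm:
  increments:
    - {"roll": 0.12}
    - {"roll": 0.12}
    - {"roll": 0.12}
    - {"roll": 0.12}
    - {"roll": 0.12}
    - {"roll": 0.018}
  hand: 2.0

```text
schema error: expected keys tx, ty, tz, roll
```

Emit:
move_arm:
  increments:
    - {"ty": 1.35,"tz": -2.5}
    - {"ty": 1.35,"tz": -2.5}
    - {"ty": 1.35,"tz": -2.5}
    - {"ty": 1.35,"tz": -2.5}
    - {"ty": 1.35,"tz": -2.5}
    - {"ty": 1.35,"tz": -2.5}
    - {"ty": 1.35,"tz": -2.5}
    - {"ty": 1.35,"tz": -2.5}
    - {"ty": 1.35,"tz": -2.5}
    - {"ty": 1.35,"tz": -2.5}

```text
schema error: expected keys tx, ty, tz, roll
```

Run:
```python
from h import *
print(robot.sense()["joints"].round(2))
st([(-45,-21,120),(-45,-21,12)])
```

```text
[-1.35  0.1   0.1   1.56  0.    1.35]
t 0.35 tray xy mm [-180.2 -646.5] z 231.1 F tray [-0.1  0.3] 0.5 gap mm 85.4
tool x in tray [-0.0, 0.0, -1.0]
tool y in tray [0.815, 0.58, 0.0]
tool z in tray [0.58, -0.815, -0.0]
(-45, -21, 120) d tool cm [11.13, 47.28, -43.12]
(-45, -21, 12) d tool cm [21.93, 47.28, -43.12]
```

Emit:
move_arm:
  increments:
    - {"tx": 0,"ty": 0,"tz": 0,"roll": 0.12}
    - {"tx": 0,"ty": 0,"tz": 0,"roll": 0.12}
    - {"tx": 0,"ty": 0,"tz": 0,"roll": 0.12}
    - {"tx": 0,"ty": 0,"tz": 0,"roll": 0.12}
    - {"tx": 0,"ty": 0,"tz": 0,"roll": 0.12}
    - {"tx": 0,"ty": 0,"tz": 0,"roll": 0.018}
  hand: 2.0

```text
t: 0.85
tcp_pos: [0.2544, -0.5434, 0.2313]
ee_rot: [-0.544, -0.451, 0.544, -0.451]
contact_force: [-0.6, 1.0, 0.1]
finger_gap: 0.232
```

Run:
```python
from h import *
print(robot.sense()["joints"].round(2))
st([(-45,-21,120),(-45,-21,12)])
```

```text
[-1.35  0.1   0.1   1.56  0.    1.98]
t 0.85 tray xy mm [-180.2 -646.5] z 231.3 F tray [-0.8  0.9] 0.1 gap mm 19.8
tool x in tray [0.0, -0.0, -1.0]
tool y in tray [1.0, -0.005, 0.0]
tool z in tray [-0.005, -1.0, 0.0]
(-45, -21, 120) d tool cm [11.13, 13.19, -62.62]
(-45, -21, 12) d tool cm [21.93, 13.19, -62.62]
```

Emit:
move_arm:
  increments:
    - {"tx": 0,"ty": 0,"tz": 0,"roll": -0.12}
    - {"tx": 0,"ty": 0,"tz": 0,"roll": -0.12}
    - {"tx": 0,"ty": 0,"tz": 0,"roll": -0.12}
    - {"tx": 0,"ty": 0,"tz": 0,"roll": -0.12}
    - {"tx": 0,"ty": 0,"tz": 0,"roll": -0.12}
    - {"tx": 0,"ty": 0,"tz": 0,"roll": -0.12}
    - {"tx": 0,"ty": 0,"tz": 0,"roll": -0.12}
    - {"tx": 0,"ty": 0,"tz": 0,"roll": -0.12}
    - {"tx": 0,"ty": 0,"tz": 0,"roll": -0.12}
    - {"tx": 0,"ty": 0,"tz": 0,"roll": -0.12}

```text
t: 1.68
tcp_pos: [0.2544, -0.5434, 0.2313]
ee_rot: [0.189, 0.681, -0.189, 0.681]
contact_force: [0.4, -0.1, -0.5]
finger_gap: 0.234
```

Emit:
move_arm:
  increments:
    - {"tx": 0,"ty": 0,"tz": 0,"roll": -0.12}
    - {"tx": 0,"ty": 0,"tz": 0,"roll": -0.12}
    - {"tx": 0,"ty": 0,"tz": 0,"roll": -0.12}
    - {"tx": 0,"ty": 0,"tz": 0,"roll": -0.12}
    - {"tx": 0,"ty": 0,"tz": 0,"roll": -0.12}
    - {"tx": 0,"ty": 0,"tz": 0,"roll": -0.12}
    - {"tx": 0,"ty": 0,"tz": 0,"roll": -0.12}
    - {"tx": 0,"ty": 0,"tz": 0,"roll": -0.12}
    - {"tx": 0,"ty": 0,"tz": 0,"roll": -0.12}
    - {"tx": 0,"ty": 0,"tz": 0,"roll": -0.12}

```text
t: 2.52
tcp_pos: [0.2544, -0.5434, 0.2313]
ee_rot: [-0.229, 0.669, 0.229, 0.669]
contact_force: [0.3, 1.1, -0.4]
finger_gap: 0.233
```

Emit:
move_arm:
  increments:
    - {"tx": 0,"ty": 0,"tz": 0,"roll": -0.12}
    - {"tx": 0,"ty": 0,"tz": 0,"roll": -0.12}
    - {"tx": 0,"ty": 0,"tz": 0,"roll": -0.12}
    - {"tx": 0,"ty": 0,"tz": 0,"roll": -0.12}
    - {"tx": 0,"ty": 0,"tz": 0,"roll": -0.12}
    - {"tx": 0,"ty": 0,"tz": 0,"roll": -0.12}
    - {"tx": 0,"ty": 0,"tz": 0,"roll": -0.02}
    - {"tx": 0,"ty": 0,"tz": 0,"roll": 0}

```text
t: 3.18
tcp_pos: [0.2544, -0.5434, 0.2313]
ee_rot: [-0.453, 0.543, 0.453, 0.543]
contact_force: [0.0, -0.4, -0.0]
finger_gap: 0.236
```

Run:
```python
from h import *
print(robot.sense()["joints"].round(2))
st([(-45,-21,120),(-45,-21,12)])
```

```text
[-1.35  0.1   0.1   1.56 -0.   -1.17]
t 3.18 tray xy mm [-180.2 -646.5] z 231.3 F tray [ 0.1 -0.4] -0.0 gap mm 20.1
tool x in tray [0.0, -0.0, -1.0]
tool y in tray [-1.0, 0.001, -0.0]
tool z in tray [0.001, 1.0, -0.0]
(-45, -21, 120) d tool cm [11.13, -13.46, 62.57]
(-45, -21, 12) d tool cm [21.93, -13.46, 62.57]
```

Emit:
move_arm:
  increments:
    - {"tx": 0,"ty": -0.6,"tz": 2.6,"roll": 0}
    - {"tx": 0,"ty": -0.6,"tz": 2.6,"roll": 0}
    - {"tx": 0,"ty": -0.6,"tz": 2.6,"roll": 0}
    - {"tx": 0,"ty": -0.6,"tz": 2.6,"roll": 0}
    - {"tx": 0,"ty": -0.6,"tz": 2.6,"roll": 0}
    - {"tx": 0,"ty": -0.6,"tz": 2.6,"roll": 0}
    - {"tx": 0,"ty": -0.6,"tz": 2.6,"roll": 0}
    - {"tx": 0,"ty": -0.6,"tz": 2.6,"roll": 0}
    - {"tx": 0,"ty": -0.6,"tz": 2.6,"roll": 0}
    - {"tx": 0,"ty": -0.6,"tz": 2.6,"roll": 0}

```text
t: 4.02
tcp_pos: [0.3607, -0.2974, 0.2314]
ee_rot: [-0.452, 0.544, 0.452, 0.544]
contact_force: [0.4, -0.2, 0.0]
finger_gap: 0.234
```

Emit:
move_arm:
  increments:
    - {"tx": 0.8,"ty": -0.6,"tz": 2.6,"roll": 0}
    - {"tx": 0.8,"ty": -0.6,"tz": 2.6,"roll": 0}
    - {"tx": 0.8,"ty": -0.6,"tz": 2.6,"roll": 0}
    - {"tx": 0.8,"ty": -0.6,"tz": 2.6,"roll": 0}
    - {"tx": 0.8,"ty": -0.6,"tz": 2.6,"roll": 0}
    - {"tx": 0.8,"ty": -0.6,"tz": 2.6,"roll": 0}
    - {"tx": 0.8,"ty": -0.6,"tz": 2.6,"roll": 0}
    - {"tx": 0.8,"ty": -0.6,"tz": 2.6,"roll": 0}
    - {"tx": 0.8,"ty": -0.6,"tz": 2.6,"roll": 0}
    - {"tx": 0.8,"ty": -0.6,"tz": 2.6,"roll": 0}

```text
t: 4.85
tcp_pos: [0.4668, -0.0524, 0.1511]
ee_rot: [-0.452, 0.544, 0.452, 0.544]
contact_force: [0.8, 0.0, 0.0]
finger_gap: 0.233
```

Emit:
move_arm:
  increments:
    - {"tx": 0.8,"ty": -0.5,"tz": 2.6,"roll": 0}
    - {"tx": 0.8,"ty": -0.5,"tz": 2.6,"roll": 0}
    - {"tx": 0.8,"ty": -0.4,"tz": 2.6,"roll": 0}
    - {"tx": 0.7,"ty": 0,"tz": 2.6,"roll": 0}
    - {"tx": 0,"ty": 0,"tz": 0,"roll": 0}
    - {"tx": 0,"ty": 0,"tz": 0,"roll": 0}

```text
t: 5.35
tcp_pos: [0.4987, 0.0471, 0.1198]
ee_rot: [-0.452, 0.544, 0.453, 0.543]
contact_force: [0.1, -0.4, 0.3]
finger_gap: 0.235
```

Run:
```python
from h import *
print(robot.sense()["joints"].round(2))
st([(-45,-21,120),(-45,-21,12)])
for n in ["scene","wrist"]:
    d=robot.snapshot(n); cv2.imwrite(f"pics/{n}1.png",d["frame"][:,:,::-1])
```

```text
[-0.17 -0.19 -0.39  1.37 -0.    0.01]
t 5.35 tray xy mm [-46.  -21.7] z 119.8 F tray [ 0.2 -0.4] 0.3 gap mm 20.1
tool x in tray [-0.001, -0.0, -1.0]
tool y in tray [-1.0, 0.001, 0.001]
tool z in tray [0.001, 1.0, -0.0]
(-45, -21, 120) d tool cm [-0.02, -0.1, 0.07]
(-45, -21, 12) d tool cm [10.78, -0.11, 0.07]
```

View pics/wrist1.png

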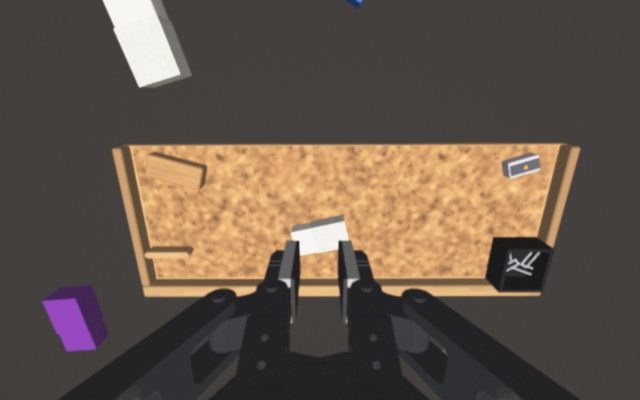

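View pics/scene1.png

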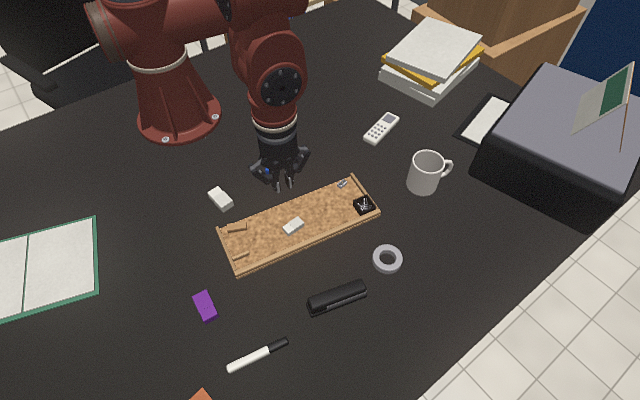

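Run:
```python
from h import *
d=robot.snapshot("wrist"); R,t=T["R"],T["t"]
P=(cast(d,[(146,296),(541,296),(114,149),(579,147)],.022)-t)@R*1000; print(P)
P=(cast(d,[(146,286),(220,287),(430,287)],.022)-t)@R*1000; print("rail inner top",P)
P=(cast(d,[(156,278),(220,278),(430,278)],.008)-t)@R*1000; print("rail inner foot",P)
P=(cast(d,[(132,145),(560,145)],.008)-t)@R*1000; print("floor front",P)
f=d["frame"];hsv=cv2.cvtColor(f,cv2.COLOR_RGB2HSV)
m=((hsv[:,:,1]<60)&(hsv[:,:,2]>190)).astype(np.uint8); m[:205]=0;m[242:]=0;m[:,:280]=0;m[:,360:]=0
c=max(cv2.findContours(m,0,cv2.CHAIN_APPROX_NONE)[0],key=cv2.contourArea)[:,0]
print(cv2.minAreaRect(((cast(d,c,.024)-t)@R*1000).astype(np.float32)))
a=d["frame"][190:310,100:400,::-1]; cv2.imwrite("pics/w1c.png",cv2.resize(a,None,fx=2.6,fy=2.6))
```

```text
[[  55.727429   -187.09499976]
 [  56.79667513  187.60730284]
 [ -84.37356468 -186.71548315]
 [ -84.98385433  184.90953987]]
rail inner top [[  44.57487879 -185.02646345]
 [  45.87471835 -115.8485113 ]
 [  46.4342719    81.11381196]]
rail inner foot [[  45.3544396  -182.90322483]
 [  45.53202592 -120.1191869 ]
 [  46.11491762   85.95690945]]
floor front [[ -85.21913396 -180.30177538]
 [ -84.25473701  180.49106543]]
((-8.486348152160645, -21.900798797607422), (18.969404220581055, 48.03788375854492), 12.184728622436523)
```

View pics/w1c.png

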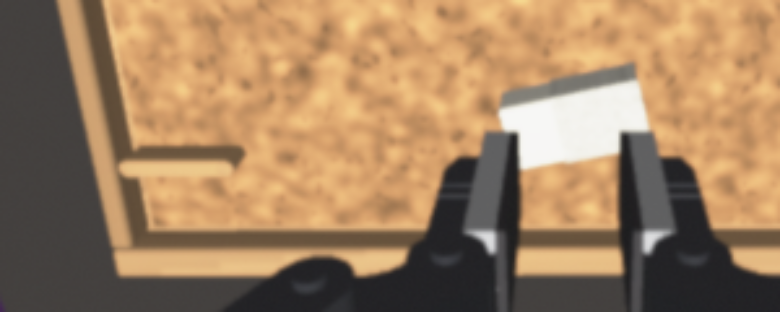

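Emit:
move_arm:
  increments:
    - {"tx": 2,"ty": 0,"tz": 0,"roll": 0}
    - {"tx": 2,"ty": 0,"tz": 0,"roll": 0}
    - {"tx": 2,"ty": 0,"tz": 0,"roll": 0}
    - {"tx": 2,"ty": 0,"tz": 0,"roll": 0}
    - {"tx": 1.3,"ty": 0,"tz": 0,"roll": 0}
    - {"tx": 0.7,"ty": 0,"tz": 0,"roll": 0}
    - {"tx": 0.5,"ty": 0,"tz": 0,"roll": 0}
    - {"tx": 0.3,"ty": 0,"tz": 0,"roll": 0}
    - {"tx": 0,"ty": 0,"tz": 0,"roll": 0}
    - {"tx": 0,"ty": 0,"tz": 0,"roll": 0}

```text
t: 6.33
tcp_pos: [0.4996, 0.0458, 0.0131]
ee_rot: [-0.453, 0.543, 0.452, 0.544]
contact_force: [0.3, -0.2, 1.2]
finger_gap: 0.233
```

Run:
```python
from h import *
st([(0,-21,12)])
for n in ["side","wrist"]:
    d=robot.snapshot(n); cv2.imwrite(f"pics/{n}2.png",d["frame"][:,:,::-1])
```

```text
t 6.33 tray xy mm [-44.8 -22.9] z 13.1 F tray [ 0.4 -0.2] 1.2 gap mm 19.9
tool x in tray [0.001, -0.0, -1.0]
tool y in tray [-1.0, 0.002, -0.001]
tool z in tray [0.002, 1.0, -0.0]
(0, -21, 12) d tool cm [0.11, -4.48, 0.19]
```

View pics/wrist2.png

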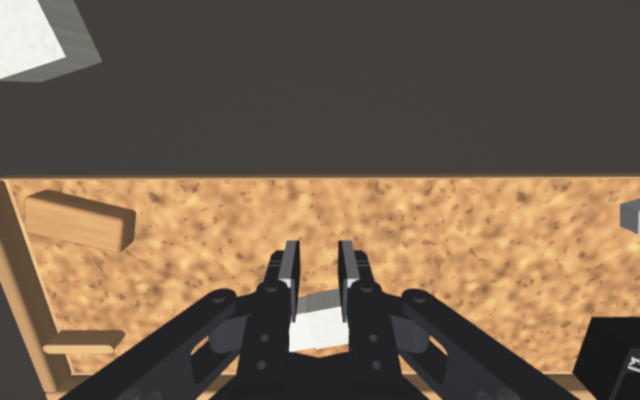

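View pics/side2.png

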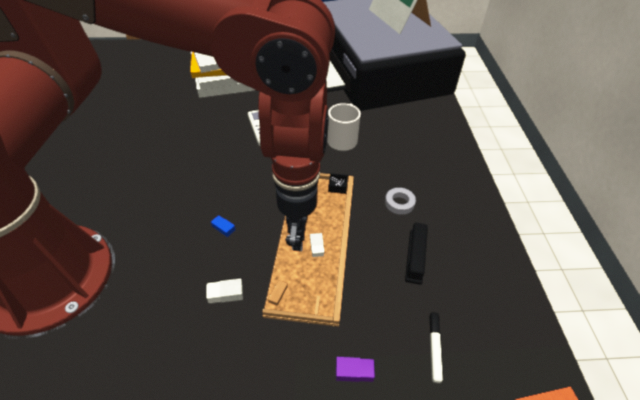

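Emit:
move_arm:
  increments:
    - {"tx": 0,"ty": -0.6,"tz": 0,"roll": 0}
    - {"tx": 0,"ty": -0.5,"tz": 0,"roll": 0}
    - {"tx": 0,"ty": -0.4,"tz": 0,"roll": 0}
    - {"tx": 0,"ty": -0.4,"tz": 0,"roll": 0}
    - {"tx": 0,"ty": -0.4,"tz": 0,"roll": 0}
    - {"tx": 0,"ty": -0.4,"tz": 0,"roll": 0}
    - {"tx": 0,"ty": -0.4,"tz": 0,"roll": 0}
    - {"tx": 0,"ty": -0.4,"tz": 0,"roll": 0}
    - {"tx": 0,"ty": -0.4,"tz": 0,"roll": 0}
    - {"tx": 0,"ty": -0.4,"tz": 0,"roll": 0}

```text
t: 7.27
tcp_pos: [0.5416, 0.0382, 0.0122]
ee_rot: [-0.453, 0.543, 0.453, 0.543]
contact_force: [-0.4, 1.1, 0.2]
finger_gap: 0.236
```

Emit:
move_arm:
  increments:
    - {"tx": 0,"ty": -0.3,"tz": 0,"roll": 0}
    - {"tx": 0,"ty": -0.3,"tz": 0,"roll": 0}
    - {"tx": 0,"ty": -0.2,"tz": 0,"roll": 0}
    - {"tx": 0,"ty": 0,"tz": 0,"roll": 0}
    - {"tx": 0,"ty": 0,"tz": 0,"roll": 0}

```text
t: 7.68
tcp_pos: [0.5492, 0.0368, 0.0122]
ee_rot: [-0.453, 0.543, 0.453, 0.543]
contact_force: [0.5, 0.9, -0.3]
finger_gap: 0.235
```

```bash
cat >> h.py <<'E'
def look(tag,roi=None):
    D={n:robot.snapshot(n) for n in ("scene","side")}; R,t=T["R"],T["t"]; ims=[]
    for n,d in D.items():
        f=d["frame"]; hsv=cv2.cvtColor(f,cv2.COLOR_RGB2HSV)
        P=np.array([[-85,-188],[60,-188],[60,188],[-85,188]])/1000@R.T+t
        W=np.c_[P,np.full(4,.02)]@d["R"].T+d["t"]; q=np.c_[W[:,0]/W[:,2]*d["fx"]+d["cx"],W[:,1]/W[:,2]*d["fy"]+d["cy"]].astype(np.int32)
        tm=np.zeros(f.shape[:2],np.uint8); cv2.fillPoly(tm,[q],1)
        m=((hsv[:,:,1]<60)&(hsv[:,:,2]>185)).astype(np.uint8)*tm
        cs=cv2.findContours(m,0,cv2.CHAIN_APPROX_NONE)[0]
        if cs:
            c=max(cs,key=cv2.contourArea)[:,0]; print(n,"eraser top, tray mm",cv2.minAreaRect(((cast(d,c,.024)-t)@R*1000).astype(np.float32)))
        x,y,w,h=cv2.boundingRect(q); a=f[max(y-15,0):y+h+15,max(0,x-15):x+w+15,::-1]; k=min(780/a.shape[1],560/a.shape[0])
        cv2.imwrite(f"pics/{n}_{tag}.png",cv2.resize(a,None,fx=k,fy=k,interpolation=cv2.INTER_CUBIC))
    cv2.imwrite(f"pics/wrist_{tag}.png",robot.snapshot("wrist")["frame"][:,:,::-1])
E
python3 - <<'E'
from h import *
st([(10,-21,12)]); look("3")
E
```

```text
t 7.68 tray xy mm [  5.6 -22.8] z 12.2 F tray [0.3 0.9] -0.3 gap mm 20.1
tool x in tray [-0.0, -0.0, -1.0]
tool y in tray [-1.0, 0.001, 0.0]
tool z in tray [0.001, 1.0, -0.0]
(10, -21, 12) d tool cm [0.02, -0.44, 0.18]
scene eraser top, tray mm ((28.950328826904297, -23.12445640563965), (47.28173065185547, 24.961763381958008), 89.86737060546875)
side eraser top, tray mm ((28.908647537231445, -24.42621421813965), (50.729557037353516, 24.823265075683594), 87.0423583984375)
```

View pics/scene_3.png

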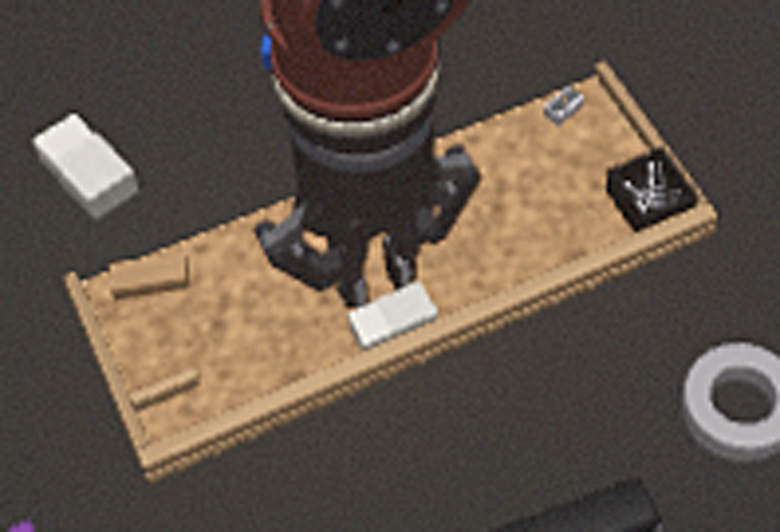

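View pics/side_3.png

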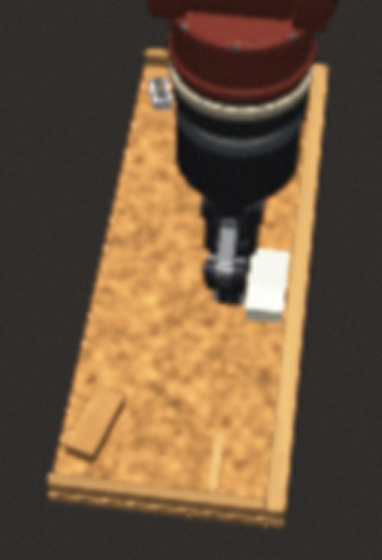

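Emit:
move_arm:
  increments:
    - {"tx": 0,"ty": -0.2,"tz": 0,"roll": 0}
    - {"tx": 0,"ty": -0.1,"tz": 0,"roll": 0}
    - {"tx": 0,"ty": -0.1,"tz": 0,"roll": 0}
    - {"tx": 0,"ty": 0,"tz": 0,"roll": 0}
    - {"tx": 0,"ty": 0,"tz": 0,"roll": 0}

```text
t: 8.25
tcp_pos: [0.5523, 0.0362, 0.0121]
ee_rot: [-0.452, 0.544, 0.453, 0.543]
contact_force: [-5.2, 0.6, 4.4]
finger_gap: 0.238
```

Run:
```python
from h import *
st(); look("4")
```

```text
t 8.25 tray xy mm [  8.7 -22.8] z 12.1 F tray [-5.2 -0.3] 4.4 gap mm 20.3
tool x in tray [-0.002, -0.0, -1.0]
tool y in tray [-1.0, 0.001, 0.002]
tool z in tray [0.001, 1.0, -0.0]
scene eraser top, tray mm ((31.215988159179688, -23.188098907470703), (47.40913009643555, 25.278785705566406), 89.8263168334961)
side eraser top, tray mm ((31.13811492919922, -24.284605026245117), (50.42372131347656, 24.205652236938477), 89.30084991455078)
```

Emit:
move_arm:
  increments:
    - {"tx": 0,"ty": 0.3,"tz": 0,"roll": 0}
    - {"tx": 0,"ty": 0.6,"tz": 0,"roll": 0}
    - {"tx": 0,"ty": 0.8,"tz": 0,"roll": 0}
    - {"tx": -1,"ty": 0.3,"tz": 0,"roll": 0}
    - {"tx": -2,"ty": 0,"tz": 0,"roll": 0}
    - {"tx": -2,"ty": 0,"tz": 0,"roll": 0}
    - {"tx": 0,"ty": 0,"tz": 0,"roll": 0}

```text
t: 8.98
tcp_pos: [0.5356, 0.0394, 0.0672]
ee_rot: [-0.454, 0.542, 0.451, 0.545]
contact_force: [0.8, -0.2, 0.3]
finger_gap: 0.234
```

Emit:
move_arm:
  increments:
    - {"tx": 0,"ty": -0.6,"tz": 1.5,"roll": 0}
    - {"tx": 0,"ty": -0.8,"tz": 1.5,"roll": 0}
    - {"tx": 0,"ty": -0.8,"tz": 1.5,"roll": 0}
    - {"tx": 0,"ty": -0.8,"tz": 1,"roll": 0}
    - {"tx": 0,"ty": -0.7,"tz": 0.5,"roll": 0}
    - {"tx": 0,"ty": -0.5,"tz": 0,"roll": 0}
    - {"tx": 0,"ty": 0,"tz": 0,"roll": 0}
    - {"tx": 0,"ty": 0,"tz": 0,"roll": 0}
    - {"tx": 0,"ty": 0,"tz": 0,"roll": 0}
  hand: 0

```text
t: 9.73
tcp_pos: [0.5851, 0.0907, 0.0623]
ee_rot: [-0.452, 0.544, 0.452, 0.543]
contact_force: [-1.0, -0.9, -0.2]
finger_gap: -0.001
```

Run:
```python
from h import *
st([(29.5,35,12)]); look("5")
```

```text
t 9.73 tray xy mm [31.3 36.7] z 62.3 F tray [-0.9 -1.1] -0.2 gap mm -0.1
tool x in tray [-0.0, -0.0, -1.0]
tool y in tray [-1.0, 0.002, 0.0]
tool z in tray [0.002, 1.0, -0.0]
(29.5, 35, 12) d tool cm [5.03, 0.17, -0.17]
scene eraser top, tray mm ((31.01896095275879, -22.740638732910156), (48.302852630615234, 25.675552368164062), 89.8263168334961)
side eraser top, tray mm ((30.987625122070312, -24.28276824951172), (50.42372131347656, 24.506656646728516), 89.30084991455078)
```

View pics/wrist_5.png

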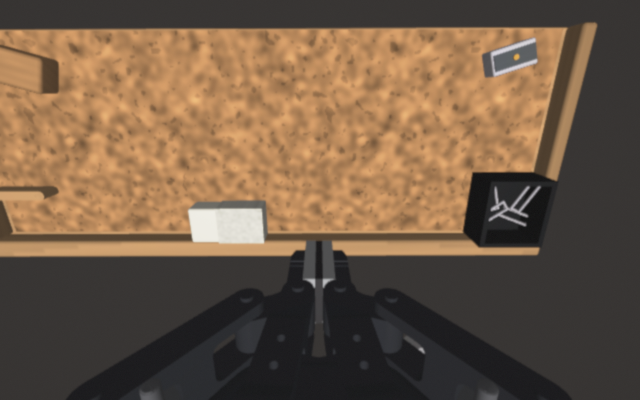

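View pics/scene_5.png

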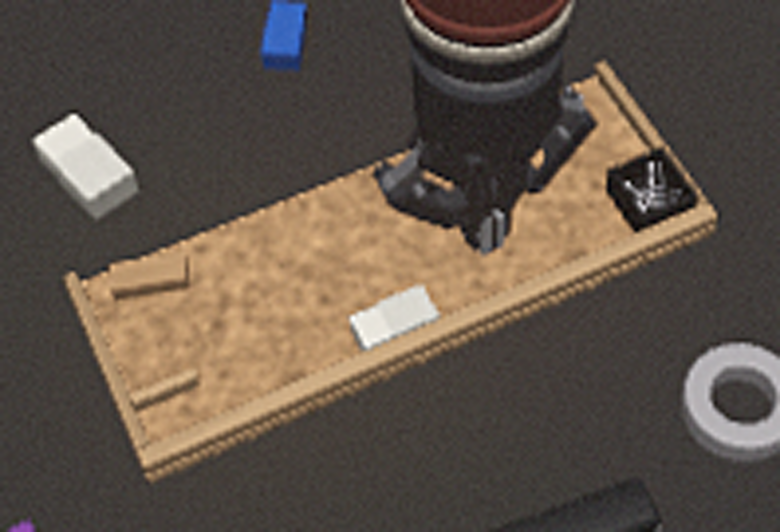

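Emit:
move_arm:
  increments:
    - {"tx": 1.2,"ty": 0.2,"tz": 0,"roll": 0}
    - {"tx": 1.2,"ty": 0,"tz": 0,"roll": 0}
    - {"tx": 1.2,"ty": 0,"tz": 0,"roll": 0}
    - {"tx": 0.8,"ty": 0,"tz": 0,"roll": 0}
    - {"tx": 0.6,"ty": 0,"tz": 0,"roll": 0}
    - {"tx": 0,"ty": 0,"tz": 0,"roll": 0}
    - {"tx": 0,"ty": 0,"tz": 0,"roll": 0}

```text
t: 10.47
tcp_pos: [0.5833, 0.0915, 0.0118]
ee_rot: [-0.452, 0.544, 0.453, 0.543]
contact_force: [0.2, 0.0, 0.6]
finger_gap: 0.001
```

Run:
```python
from h import *
st([(29.5,15,12)]); look("6")
```

```text
t 10.47 tray xy mm [29.3 37.1] z 11.8 F tray [0.2 0.1] 0.6 gap mm 0.1
tool x in tray [-0.001, -0.0, -1.0]
tool y in tray [-1.0, 0.001, 0.001]
tool z in tray [0.001, 1.0, -0.0]
(29.5, 15, 12) d tool cm [-0.02, -0.02, -2.21]
scene eraser top, tray mm ((31.28417205810547, -23.25489044189453), (25.381473541259766, 47.431522369384766), 0.2540266215801239)
side eraser top, tray mm ((30.838356018066406, -24.13401985168457), (50.1298828125, 24.80879783630371), 89.30084991455078)
```

View pics/wrist_6.png

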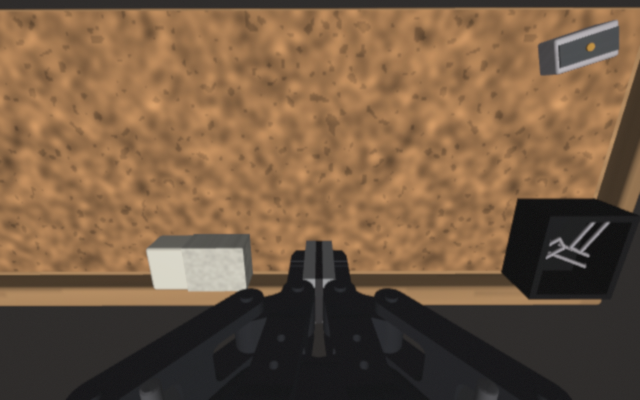

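Emit:
move_arm:
  increments:
    - {"tx": 0,"ty": 0,"tz": -0.6,"roll": 0}
    - {"tx": 0,"ty": 0,"tz": -0.6,"roll": 0}
    - {"tx": 0,"ty": 0,"tz": -0.4,"roll": 0}
    - {"tx": 0,"ty": 0,"tz": -0.4,"roll": 0}
    - {"tx": 0,"ty": 0,"tz": -0.4,"roll": 0}
    - {"tx": 0,"ty": 0,"tz": -0.4,"roll": 0}
    - {"tx": 0,"ty": 0,"tz": -0.4,"roll": 0}
    - {"tx": 0,"ty": 0,"tz": -0.4,"roll": 0}
    - {"tx": 0,"ty": 0,"tz": -0.4,"roll": 0}
    - {"tx": 0,"ty": 0,"tz": -0.4,"roll": 0}

```text
t: 11.45
tcp_pos: [0.5756, 0.0478, 0.0123]
ee_rot: [-0.453, 0.543, 0.453, 0.543]
contact_force: [0.2, 0.2, 0.5]
finger_gap: -0.003
```

Run:
```python
from h import *
st(); look("7")
```

```text
t 11.45 tray xy mm [29.6 -7.2] z 12.3 F tray [0.2 0.2] 0.5 gap mm -0.3
tool x in tray [0.0, -0.0, -1.0]
tool y in tray [-1.0, 0.001, -0.0]
tool z in tray [0.001, 1.0, -0.0]
scene eraser top, tray mm ((31.41327667236328, -44.17400360107422), (24.885086059570312, 48.07614517211914), 3.6149938106536865)
side eraser top, tray mm ((30.774330139160156, -45.89044952392578), (50.247291564941406, 24.970651626586914), 89.53494262695312)
```

View pics/wrist_7.png

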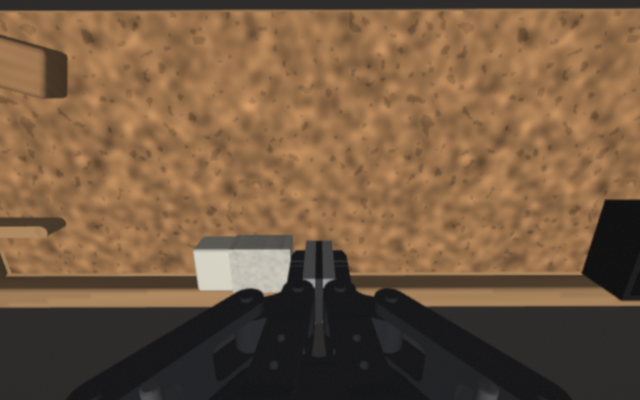

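View pics/scene_7.png

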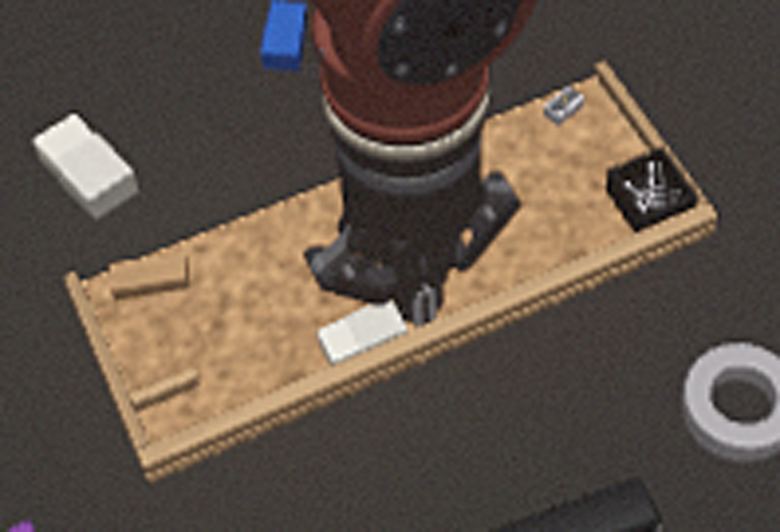

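Emit:
move_arm:
  increments:
    - {"tx": 0,"ty": 0,"tz": -0.4,"roll": 0}
    - {"tx": 0,"ty": -0.01,"tz": -0.4,"roll": 0}
    - {"tx": 0,"ty": -0.01,"tz": -0.4,"roll": 0}
    - {"tx": 0,"ty": -0.01,"tz": -0.4,"roll": 0}
    - {"tx": 0,"ty": -0.01,"tz": -0.4,"roll": 0}
    - {"tx": 0,"ty": -0.01,"tz": -0.4,"roll": 0}
    - {"tx": 0,"ty": -0.01,"tz": -0.4,"roll": 0}
    - {"tx": 0,"ty": -0.01,"tz": -0.4,"roll": 0}
    - {"tx": 0,"ty": -0.01,"tz": -0.4,"roll": 0}
    - {"tx": 0,"ty": -0.01,"tz": -0.4,"roll": 0}

```text
t: 12.43
tcp_pos: [0.5692, 0.0083, 0.0123]
ee_rot: [-0.453, 0.543, 0.453, 0.543]
contact_force: [-0.1, 0.5, 0.5]
finger_gap: -0.003
```

Run:
```python
from h import *
st(); look("8")
```

```text
t 12.43 tray xy mm [ 30.4 -47.3] z 12.3 F tray [-0.2  0.5] 0.5 gap mm -0.2
tool x in tray [0.0, -0.0, -1.0]
tool y in tray [-1.0, 0.001, -0.0]
tool z in tray [0.001, 1.0, -0.0]
scene eraser top, tray mm ((31.273597717285156, -83.68240356445312), (46.8653678894043, 25.47601890563965), 89.82046508789062)
side eraser top, tray mm ((31.096118927001953, -85.86222839355469), (24.788341522216797, 50.0340690612793), 0.35311299562454224)
```

View pics/wrist_8.png

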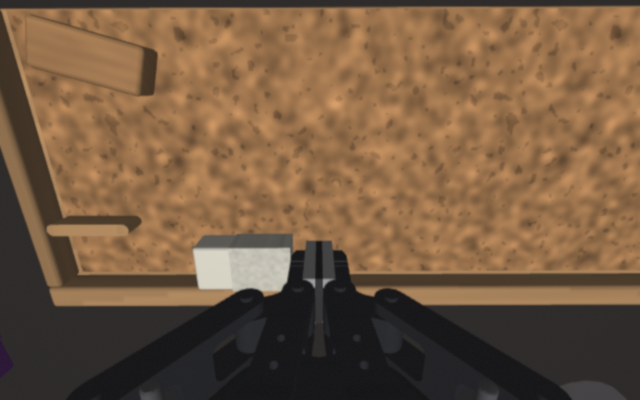

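Emit:
move_arm:
  increments:
    - {"tx": 0,"ty": 0,"tz": -0.4,"roll": 0}
    - {"tx": 0,"ty": 0,"tz": -0.4,"roll": 0}
    - {"tx": 0,"ty": 0,"tz": -0.4,"roll": 0}
    - {"tx": 0,"ty": 0,"tz": -0.4,"roll": 0}
    - {"tx": 0,"ty": -0.01,"tz": -0.4,"roll": 0}
    - {"tx": 0,"ty": 0,"tz": -0.4,"roll": 0}
    - {"tx": 0,"ty": -0.01,"tz": -0.4,"roll": 0}
    - {"tx": 0,"ty": 0,"tz": -0.4,"roll": 0}
    - {"tx": 0,"ty": -0.01,"tz": -0.4,"roll": 0}
    - {"tx": 0,"ty": -0.01,"tz": -0.4,"roll": 0}

```text
t: 13.42
tcp_pos: [0.5623, -0.0311, 0.0122]
ee_rot: [-0.453, 0.543, 0.453, 0.543]
contact_force: [-0.2, 0.1, -0.5]
finger_gap: -0.005
```

Run:
```python
from h import *
st(); look("9")
```

```text
t 13.42 tray xy mm [ 30.7 -87.2] z 12.2 F tray [-0.2  0.1] -0.5 gap mm -0.4
tool x in tray [-0.0, -0.0, -1.0]
tool y in tray [-1.0, 0.001, 0.0]
tool z in tray [0.001, 1.0, -0.0]
scene eraser top, tray mm ((31.44567108154297, -124.4314193725586), (47.05401611328125, 25.54709815979004), 89.81462097167969)
side eraser top, tray mm ((31.170013427734375, -126.30890655517578), (24.90873146057129, 48.68753433227539), 0.36386823654174805)
```

View pics/wrist_9.png

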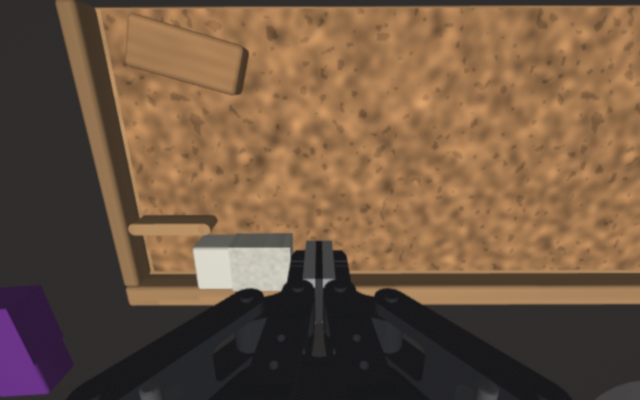

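Emit:
move_arm:
  increments:
    - {"tx": 0,"ty": 0,"tz": -0.4,"roll": 0}
    - {"tx": 0,"ty": 0,"tz": -0.4,"roll": 0}
    - {"tx": 0,"ty": 0,"tz": -0.4,"roll": 0}
    - {"tx": 0,"ty": 0,"tz": -0.4,"roll": 0}
    - {"tx": 0,"ty": 0,"tz": -0.4,"roll": 0}
    - {"tx": 0,"ty": 0,"tz": -0.4,"roll": 0}
    - {"tx": 0,"ty": 0,"tz": -0.3,"roll": 0}
    - {"tx": 0,"ty": 0,"tz": 0,"roll": 0}
    - {"tx": 0,"ty": 0,"tz": 0,"roll": 0}

```text
t: 14.32
tcp_pos: [0.5576, -0.0574, 0.0123]
ee_rot: [-0.452, 0.543, 0.452, 0.543]
contact_force: [0.0, -0.4, 0.0]
finger_gap: -0.0
```

Emit:
move_arm:
  increments:
    - {"tx": 0,"ty": 0,"tz": -0.1,"roll": 0}
    - {"tx": 0,"ty": 0,"tz": -0.1,"roll": 0}
    - {"tx": 0,"ty": 0,"tz": 0,"roll": 0}
    - {"tx": 0,"ty": 0,"tz": 0,"roll": 0}

```text
t: 14.65
tcp_pos: [0.5572, -0.0592, 0.0123]
ee_rot: [-0.453, 0.543, 0.453, 0.543]
contact_force: [0.6, 0.2, -0.1]
finger_gap: -0.001
```

Run:
```python
from h import *
st(); look("10")
```

```text
t 14.65 tray xy mm [  30.7 -115.8] z 12.3 F tray [0.6 0.3] -0.1 gap mm -0.1
tool x in tray [0.0, -0.0, -1.0]
tool y in tray [-1.0, 0.001, -0.0]
tool z in tray [0.001, 1.0, -0.0]
scene eraser top, tray mm ((31.98784065246582, -153.68405151367188), (47.86325454711914, 24.27347183227539), 89.81462097167969)
side eraser top, tray mm ((31.3031005859375, -155.323486328125), (24.920822143554688, 47.01150894165039), 1.0682578086853027)
```

View pics/wrist_10.png

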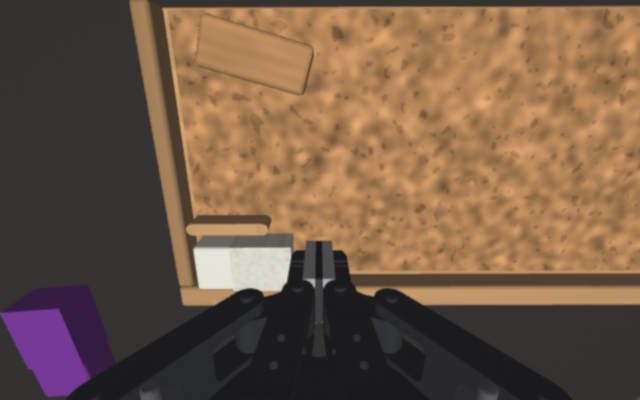

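No end-wall contact force yet, so I'll press on in millimetre steps.

Emit:
move_arm:
  increments:
    - {"tx": 0,"ty": 0,"tz": -0.1,"roll": 0}
    - {"tx": 0,"ty": 0,"tz": -0.1,"roll": 0}
    - {"tx": 0,"ty": 0,"tz": 0,"roll": 0}
    - {"tx": 0,"ty": 0,"tz": 0,"roll": 0}

```text
t: 15.13
tcp_pos: [0.5568, -0.0613, 0.0123]
ee_rot: [-0.453, 0.543, 0.452, 0.543]
contact_force: [-0.2, 0.1, -0.1]
finger_gap: 0.004
```

Emit:
move_arm:
  increments:
    - {"tx": 0,"ty": 0,"tz": -0.1,"roll": 0}
    - {"tx": 0,"ty": 0,"tz": 0,"roll": 0}
    - {"tx": 0,"ty": 0,"tz": 0,"roll": 0}

```text
t: 15.38
tcp_pos: [0.5567, -0.0623, 0.0123]
ee_rot: [-0.453, 0.543, 0.452, 0.543]
contact_force: [0.1, 0.2, -0.5]
finger_gap: -0.001
```

Emit:
move_arm:
  increments:
    - {"tx": 0,"ty": 0,"tz": -0.1,"roll": 0}
    - {"tx": 0,"ty": 0,"tz": 0,"roll": 0}
    - {"tx": 0,"ty": 0,"tz": 0,"roll": 0}

```text
t: 15.63
tcp_pos: [0.5565, -0.0627, 0.0123]
ee_rot: [-0.452, 0.543, 0.453, 0.543]
contact_force: [0.8, 4.0, 0.9]
finger_gap: 0.0
```

Run:
```python
from h import *
st(); look("11")
```

```text
t 15.63 tray xy mm [  30.7 -119.4] z 12.3 F tray [0.1 4.1] 0.9 gap mm 0.0
tool x in tray [-0.0, 0.001, -1.0]
tool y in tray [-1.0, 0.001, 0.0]
tool z in tray [0.001, 1.0, 0.001]
scene eraser top, tray mm ((31.979408264160156, -156.28924560546875), (47.2414436340332, 24.27347183227539), 89.81462097167969)
side eraser top, tray mm ((31.180789947509766, -157.9598388671875), (24.987558364868164, 48.281654357910156), 0.3746265769004822)
```

Contact with the end wall (4 N, TCP y −119.4, as predicted). I'll back off along +y, lift, then check.

Emit:
move_arm:
  increments:
    - {"tx": 0,"ty": 0,"tz": 0.2,"roll": 0}
    - {"tx": 0,"ty": 0,"tz": 0.6,"roll": 0}
    - {"tx": 0,"ty": 0,"tz": 1,"roll": 0}
    - {"tx": 0,"ty": 0,"tz": 1,"roll": 0}
    - {"tx": -2,"ty": 0,"tz": 0.5,"roll": 0}
    - {"tx": -3,"ty": 0,"tz": 0,"roll": 0}
    - {"tx": -3,"ty": 0,"tz": 0,"roll": 0}
    - {"tx": -3,"ty": 1,"tz": 0,"roll": 0}
    - {"tx": 0,"ty": 2,"tz": 1,"roll": 0}
    - {"tx": 0,"ty": 0,"tz": 0,"roll": 0}

```text
t: 16.62
tcp_pos: [0.5342, -0.0134, 0.1244]
ee_rot: [-0.454, 0.543, 0.452, 0.543]
contact_force: [-1.7, 0.7, -0.7]
finger_gap: 0.0
```

Run:
```python
from h import *
st(); look("12")
```

```text
t 16.62 tray xy mm [ -0.1 -74.9] z 124.4 F tray [-1.8  0.4] -0.7 gap mm 0.0
tool x in tray [0.002, -0.0, -1.0]
tool y in tray [-1.0, -0.0, -0.002]
tool z in tray [-0.0, 1.0, -0.0]
scene eraser top, tray mm ((31.409265518188477, -156.07504272460938), (47.66616439819336, 25.415143966674805), 89.81462097167969)
side eraser top, tray mm ((31.07048797607422, -157.1239013671875), (24.80091667175293, 49.94527816772461), 0.3334100544452667)
```

View pics/scene_12.png

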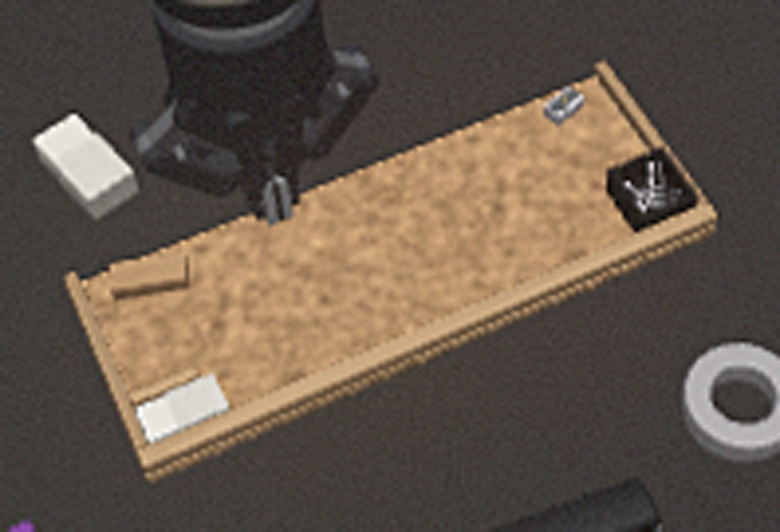

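View pics/wrist_12.png

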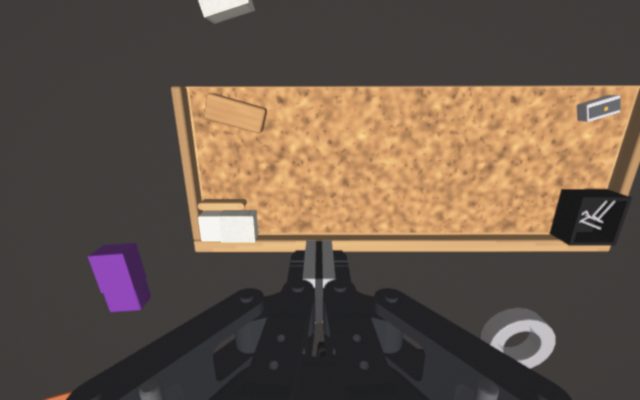

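The eraser is seated in the corner: scene crop (182,408), wrist view (228,226). It lies against both rail and end wall, the hand is clear, and the bystanders look unmoved.

Emit:
move_arm:
  increments:
    - {"tx": 0,"ty": 0,"tz": 0,"roll": 0}
    - {"tx": 0,"ty": 0,"tz": 0,"roll": 0}
    - {"tx": 0,"ty": 0,"tz": 0,"roll": 0}

```text
t: 17.02
tcp_pos: [0.5347, -0.0156, 0.1217]
ee_rot: [-0.452, 0.544, 0.453, 0.543]
contact_force: [0.7, -0.6, 0.4]
finger_gap: -0.0
```

Run:
```python
from h import *
st(); print(robot.close_job())
```

```text
t 17.02 tray xy mm [  0.8 -76.9] z 121.7 F tray [ 0.8 -0.4] 0.4 gap mm -0.0
tool x in tray [-0.001, -0.0, -1.0]
tool y in tray [-1.0, 0.001, 0.001]
tool z in tray [0.001, 1.0, -0.0]
the job is handed in; nothing more can be done
None
```

The eraser is home in the −y corner pocket, and I handed the job in at about 17 s; no verdict was reported.

I pushed it square against the rail with two slightly opened fingertips, feeling about 5 N at the rail. Then I slid it along the rail with the shut fingers on its end until they met about 4 N at the end wall. Finally I backed off, lifted the hand about 12 cm and let it settle.

**Final position:** the last camera views, taken with the hand clear, put the eraser's centre at about x = 31, y = −156 to −157 mm in my tray frame, turned less than 0.01 rad from the rail.

**Disagreement:** x reads about 2 mm short of the nominal 33 mm. It read the same while the eraser was pressed on the rail, so I put it down to an offset in my tray estimate. The two cameras also differ by 1–2 mm in y.

**Bystanders:** the hand felt no other contact. The sharpener, staples and tape look unmoved in the last views. I did not measure them, and the remote, mug, stapler and marker are not (or only partly) in those views.

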